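# Lock the lid on the chopper and pulse it

### The arm

A 6-joint arm with a two-finger parallel gripper is mounted at the origin on a cart in front of the work surface, level with it; the furniture and walls round the work are solid. World frame = base frame: x ahead of the robot, y to its left, z up, the work surface at z = 0. Lengths are in m, angles in degrees, forces in N, time in s.
With the tool pointing down it reaches from about 0.375 to 0.825 m from the base axis. Payload 5.5 kg.
Tool frame: the origin (TCP) lies between the finger pads, 19 mm behind the fingertips; this is the grasp point; z points along the fingers, y is the line along which they close (so a half turn about z gives the same grasp; the last joint's range is limited). The gripper opens to 85 mm and grips with 20 to 120 N. Pads are 22 mm wide; open, the fingers measure 114 mm over their backs; the gripper's body (76 mm by 85 mm) begins 54 mm behind the grasp point. The pads swing forward as they close: fully open they stand 13 mm farther back than shut.
Start: joints at [71.849, 17.962, -2.699, 69.339, 0, 90], TCP at [0.187, 0.57, 0.25] pointing down, gripper open.
Joint ranges: [-152.73, 152.73], [-39.44, 99.34], [-58.76, 71.6], [-118.89, 123.64], [-81.53, 83.1], [-180, 180]. Speed limits (degrees/s): [136.94, 136.94, 172.46, 180, 180, 180].

### API

Orientations are given as [roll, pitch, yaw] about the fixed x, y, z axes, in that order (R = Rz(yaw) Ry(pitch) Rx(roll)).
In Python, from cell import r gives the robot as it stands.
- The arm moves only by the shell command python3 shift.py FILE [FORCE], which reads ROWS from the file FILE. ROWS is a JSON list of rows, 1 to 10 of them, each written [opening, [dx, dy, dz], [rx, ry, rz]]: the opening from 0.0 (shut) to 1.0 (fully open), then dx, dy, dz in units of 20 mm, then a rotation vector rx, ry, rz in units of 5 degrees; each row is the pose to reach, as a shift and turn from the pose commanded when the command began, along the tool's axes at that moment; what a row does not reach only later rows make up. A row lasts 1/12 s, in which the tool goes at most 0.0417 m and 7.16 degrees, less where a joint would pass 70% of its speed; a pose out of reach is approached as far as the arm can. The fingers move at their own pace and stop on an object; FORCE is the grip in N (left out, the last holds). Time passes only in rows, so rows that do not move let the fingers close. It prints the time, the measured TCP pose, the force, the opening and the grip force at its end. Input that does not fit is refused with a message, and nothing moves.
- r.read_state(): the state, without advancing time (a new reading comes with each control period).
- r.get_image(name): name is "side" or "top" or "wrist"; returns a dict with "color" (420x560x3 uint8, red, green, blue), "intrinsics" (3x3 intrinsics, pixels), "rvec" (rotation vector, rad) and "tvec" (3), from world to camera coordinates, as OpenCV has them. Camera axes: x right, y down, z forward; pixel columns grow to the right and rows downward; lengths in m; the calibration is good to about 2 mm. A picture is of the moment at which its call begins. There is no depth.
- r.hand_in(): hands the job in; it is judged then, once.
The state is a dict: "clock": time; "joint_pos": joint angles; "joint_velocities": joint speeds; "joint_efforts": joint torques, N m; "tcp_pos": TCP position; "orientation": TCP orientation; "ft_force": force on the tool from outside, world axes, zero at the start; "wrist_torque": the same for the moment, N m; "width": opening from 0.0 (shut) to 1.0 (fully open); "finger_force": force on a finger pad.
Only numpy, scipy, OpenCV 4.12 (cv2) and the standard library are available. Lean on these libraries where they do the work, as an engineer would, in place of code of your own. Each camera call takes 0.05 s, during which the arm holds its last target. There are 200 camera calls.

### The job

Put the lid on the chopper's bowl with its two tabs in the gaps between the bowl's lugs, and twist it clockwise (seen from above) until the tabs have cammed tight under the lugs and meet the end stops. Only when it is locked, give the mushroom button on the chopper's housing a full press and let it spring back up. Leave the lid locked, and do not disturb the salt shaker, the nut jar or the teaspoon.

Things in the scene. Friction and masses are not known exactly. Their poses are not given: they have to be found in the camera images.
- chopper: Food chopper fixed to the worktop: grey motor housing (152 mm across, 52 high) under an open metal bowl. Origin on the worktop under the bowl's axis, z up. Two metal bayonet lugs overhang the bowl's rim at its +x and -x sides, gaps at +y and -y. A low housing arm (76 mm wide, 48 high) runs to +y, out to 167 mm, and carries the mushroom button 128 mm from the bowl's axis.
- bowl_mouth (a point): Centre of the bowl's mouth at its rim, 105 mm above the worktop; axes as the chopper. Mouth 99 mm across inside, wall 6.5 mm. A lid dropped in rests on the seal plate with its underside 94.5 mm above the worktop; locked, 91 mm.
- lug (a point): Middle of the underside of the lug at the chopper's +x side, 61 mm from the axis, 116.5 mm above the worktop (the other faces it). Each lug reaches in to 52 mm from the axis, is 42 mm wide along y, top at 126 mm; its underside slopes down 0.12 clockwise, and a stop post closes its clockwise end.
- lid: Loose black lid, 150 to 310 g. Origin at the centre of its underside, z up. Round body 94 mm across, 32 high, tapering to 84 mm at the underside over the lowest 6 mm. Fin handle on top along its x axis. Same when turned half round. It drops in with its x axis 50 to 125 degrees (70 is good) anticlockwise of the chopper's x axis; locked at the stops, the two axes lie in line.
- lid_handle (a point): Point on the lid's axis in the fin handle, 54 mm above the underside: a good TCP height. Fin 80 mm long along the lid's x, 18 mm thick, from 32 to 70 mm above the underside. Grip it with 50 N or more; turning takes 0.1 to 0.8 N m; the last 30 degrees draw the lid 3.5 mm down: follow down, or press the lid down first. Friction keeps it locked.
- lid_tab (a point): Middle of the top of the metal tab at the lid's +x side, 51 mm from its axis, 25.5 mm above the underside (the other faces it). Each reaches 60 mm from the axis, is 42 mm wide along y and 7 mm thick, its top ramped 0.12 (low end clockwise).
- seal_plate (a joint): How far the sprung black seal plate (72 mm disc in the bowl's mouth) is pressed down, m: 0 free, about 0.0035 under a locked lid, 0.0055 at most. Its spring pushes up with 5 N at 0, 12 N at 0.0035, 16 N at 0.0055.
- pulse_button (a joint): How far the mushroom button is pressed, m: 0 up, 0.006 fully down; 2 N starts it, 5 N holds it fully down; springs back.
- button_top (a point): Centre of the top of the mushroom button (44 mm across) on the chopper's arm, 78 mm above the worktop when up.
- salt_shaker: Glass salt shaker, 44 mm across and 90 mm high; origin at its foot. Stays where it is.
- nut_jar: Jar of nuts with a black lid, 70 mm across and 90 mm high; origin at its foot. Stays where it is.
- teaspoon: Teaspoon, 130 mm long, lying flat; origin at its middle, x along it. Stays where it is.

How it is judged:
By the outcome, as a careful person would: the job done as asked, in the order asked, and still so for the second after the job is handed in, with the robot touching nothing.
It also fails if it takes over 51 s, if anything falls off the work surface, if the arm or the gripper's body presses on something with over 40 N, if the wrist force passes 120 N, or if a joint passes its speed limit or range.

## Working session

There is one attempt and no reset: what is moved stays moved. The work goes in short steps, Python scripts to look and compute and a shell command to move; the robot and the scene stay as the last step left them, time stands still between calls to the robot, and variables do not carry over. Pictures are saved under pics/ and viewed, at most 10 in all, crops included, and the job is handed in when it is done.

```bash
ls; mkdir -p pics; python3 - <<'E'
from cell import r
import cv2,numpy as np
s=r.read_state();print(s['clock'],s['tcp_pos'],s['orientation'])
ims=[]
for n in("top","side"):
    d=r.get_image(n);cv2.imwrite(f'pics/{n}0.png',d['color'][:,:,::-1])
    np.savez(f'pics/{n}0.npz',**d)
    R=cv2.Rodrigues(np.array(d['rvec']))[0];print(n,d['intrinsics'],-R.T@np.array(d['tvec']).ravel(),R)
E
```

```text
cell.py
pics
shift.py
0.0 [0.18671966 0.56962916 0.24916701] [-1.79903768e+02 -3.73405280e-04  1.61852246e+02]
top [[396.95142755   0.         274.62883389]
 [  0.         396.95142755 209.96843723]
 [  0.           0.           1.        ]] [ 0.4837218  -0.02472188  1.08142436] [[ 0.01683714 -0.99933995  0.03218958]
 [-0.99260063 -0.02057821 -0.11966844]
 [ 0.12025186 -0.02993653 -0.99229194]]
side [[506.61101105   0.         267.58786274]
 [  0.         506.61101105 210.40147435]
 [  0.           0.           1.        ]] [ 0.1669172  -0.86022169  0.84040521] [[ 0.88039747 -0.47375653 -0.02133184]
 [-0.31423738 -0.54908701 -0.77444065]
 [ 0.35518328  0.68851885 -0.63228683]]
```

View pics/top0.png

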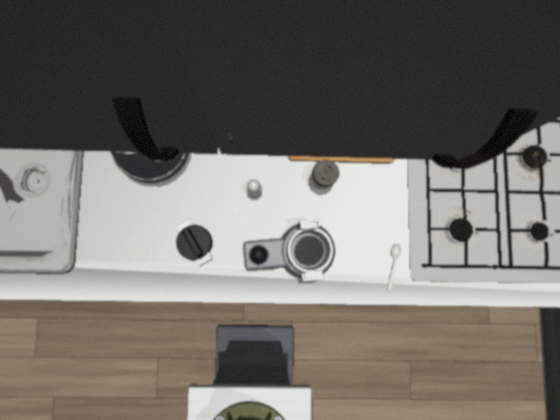

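View pics/side0.png

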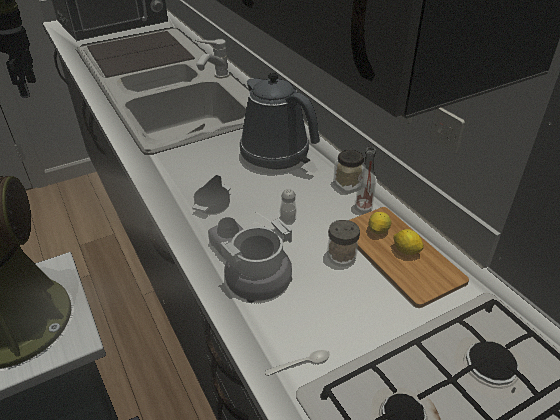

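The top view shows the chopper's bowl at (308,250), its button at (258,254) and the lid at (195,242) with its fin running up-left to down-right. The shaker is at (254,188), the jar at (325,174) and the spoon at (394,265). I'll enlarge the area around the lid and chopper.

```bash
cat > h.py <<'E'
import cv2,numpy as np
def load(n): return dict(np.load(f'pics/{n}.npz'))
def ray(d,uv,z):
    R=cv2.Rodrigues(d['rvec'].astype(float))[0];C=-R.T@d['tvec'].ravel()
    v=R.T@np.linalg.inv(d['intrinsics'])@np.array([uv[0],uv[1],1.])
    return C+v*(z-C[2])/v[2]
def proj(d,P): return cv2.projectPoints(np.array(P,float).reshape(-1,3),d['rvec'],d['tvec'],d['intrinsics'],None)[0].reshape(-1,2)
E
python3 - <<'E'
from h import *
d=load('top0');c=d['color'][205:295,160:350,::-1]
c=np.clip(c.astype(float)*1.0,0,255).astype(np.uint8)
c=(255*(c/255.)**0.6).astype(np.uint8)
cv2.imwrite('pics/crop0.png',cv2.resize(c,None,fx=4,fy=4,interpolation=cv2.INTER_CUBIC))
E
```

```text
(no output)
```

View pics/crop0.png

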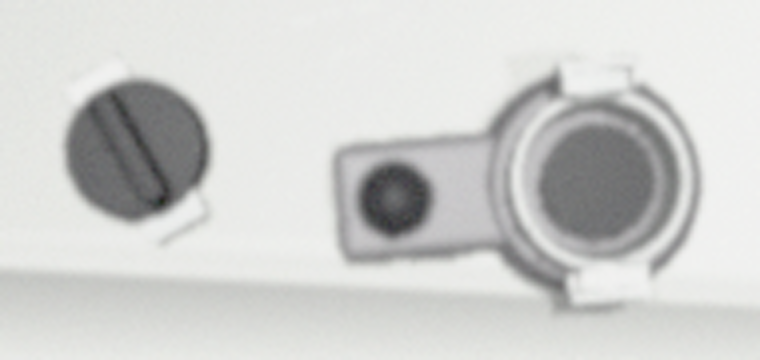

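The crop (4x) shows the lid disc at (137,150), its fin from (105,95) to (165,205), and its tabs at (100,78) and (182,215). It also shows the button at (395,199), the seal plate at (598,182), and the lugs at (597,78) and (608,286).

```bash
python3 - <<'E'
from h import *
d=load('top0');g=cv2.cvtColor(d['color'],cv2.COLOR_RGB2GRAY)
print(g[250,285:335:2],g[242,170:222:2])
def blob(t,box,z,inv=True):
    x0,y0,x1,y1=box;m=np.zeros_like(g);m[y0:y1,x0:x1]=((g<t)[y0:y1,x0:x1])*255
    cs=cv2.findContours(m,cv2.RETR_EXTERNAL,cv2.CHAIN_APPROX_NONE)[0];c=max(cs,key=cv2.contourArea)
    e=cv2.fitEllipse(cv2.convexHull(c));w=ray(d,e[0],z);print(box,e,w.round(4));return w
o=(160,205)
b=blob(90,(246,240,272,268),.076)
p=blob(70,(292,234,326,268),.0945)
p=blob(90,(292,234,326,268),.0945)
l=blob(110,(172,218,216,266),.02)
P=lambda u,v,z:ray(d,(u/4+o[0],v/4+o[1]),z)
for nm,a,c,z in(('lugs',(597,78),(608,286),.126),('tabs',(100,78),(182,215),.0255),('fin',(105,95),(165,205),.07)):
    A=P(*a,z);B=P(*c,z);v=A-B;print(nm,((A+B)/2).round(4),np.linalg.norm(v).round(4),np.degrees(np.arctan2(v[1],v[0])).round(1))
v=b-p;print('arm',np.linalg.norm(v[:2]),np.degrees(np.arctan2(v[1],v[0])))
for n,u in(('shaker',(254,188)),('jar',(325,174)),('spoon',(394,265))):print(n,ray(d,u,.09 if n!='spoon' else 0))
E
```

```text
[148 145 216 167 149  82  72  75  69  70  71  68  67  69  66  68  68  68
  70  87 112  82 107 201 141] [217 217 210 127  62  57  61  58  49  39  52  63  52  30  61  67  69  69
  69  74  47 126 215 222 220 221]
(246, 240, 272, 268) ((258.19281005859375, 254.56651306152344), (17.864299774169922, 18.342628479003906), 1.5243672132492065) [ 0.4917 -0.0156  0.076 ]
(292, 234, 326, 268) ((310.2697448730469, 250.7028350830078), (22.192216873168945, 26.265954971313477), 16.776927947998047) [ 0.5033 -0.1447  0.0945]
(292, 234, 326, 268) ((308.9018859863281, 250.25343322753906), (27.025236129760742, 28.665739059448242), 48.25816345214844) [ 0.5044 -0.1413  0.0945]
(172, 218, 216, 266) ((193.8029022216797, 242.02383422851562), (33.76985168457031, 35.31593704223633), 76.58834075927734) [0.5223 0.1562 0.02  ]
lugs [ 0.5037 -0.1417  0.126 ] 0.1245 3.4
tabs [0.5234 0.1516 0.0255] 0.106 32.8
fin [0.5194 0.1478 0.07  ] 0.0796 30.6
arm 0.12631739063244626 95.7432435714577
shaker [ 0.65875277 -0.00149004  0.09      ]
jar [ 0.69910602 -0.18183323  0.09      ]
spoon [ 0.47041553 -0.38546004  0.        ]
```

The rows are not in the units I measure in: shifts go in units of 20 mm and turns go in units of 5 degrees. I convert before sending: -0.449 m is -22.45, -0.294 m is -14.7.

```bash
echo '[[1,[-22.45,-14.7,0],[0,0,0]],[1,[-22.45,-14.7,0],[0,0,0]],[1,[-22.45,-14.7,0],[0,0,0]],[1,[-22.45,-14.7,0],[0,0,0]],[1,[-22.45,-14.7,0],[0,0,0]],[1,[-22.45,-14.7,0],[0,0,0]],[1,[-22.45,-14.7,0],[0,0,0]],[1,[-22.45,-14.7,0],[0,0,0]],[1,[-22.45,-14.7,0],[0,0,0]],[1,[-22.45,-14.7,0],[0,0,0]]]' > m.json && python3 shift.py m.json; python3 -c "
from cell import r
print(r.read_state()['joint_pos'])"
```

```text
clock: 0.93
tcp_pos: [0.4477, 0.2427, 0.2499]
orientation: [-180.0, -0.0, 161.9]
ft_force: [1.0, 0.7, 0.3]
width: 1.001
finger_force: 0.0
[ 2.84625871e+01  8.22113421e+00 -1.50866003e+01  6.67052667e+01
  4.31961778e-03  4.66074053e+01]
```
q1 28.46, q6 46.6: yaw=161.85 = q1+180-q6 → 28.46+133.4 =161.86 ✓. So use 212 option: rz = -Δ = -50.2. Currently commanded pose approx (0.4477,.2427)—maybe slightly ahead; settle. Remaining (0.074,-0.092): dx=-.0703-.0286=-.0989; dy=.023-.0874=-.0644. Turn 50/7.16=7 rows.

Converted, -0.099 m is -4.95, -0.064 m is -3.2, -50 degrees is -10.

```bash
echo '[[1,[-4.95,-3.2,0],[0,0,-1.4]],[1,[-4.95,-3.2,0],[0,0,-2.8]],[1,[-4.95,-3.2,0],[0,0,-4.2]],[1,[-4.95,-3.2,0],[0,0,-5.6]],[1,[-4.95,-3.2,0],[0,0,-7]],[1,[-4.95,-3.2,0],[0,0,-8.4]],[1,[-4.95,-3.2,0],[0,0,-10]],[1,[-4.95,-3.2,0],[0,0,-10]],[1,[-4.95,-3.2,0],[0,0,-10]]]' > m.json && python3 shift.py m.json; python3 - <<'E'
from h import *
from cell import r
d=r.get_image('wrist');np.savez('pics/w1.npz',**d)
cv2.imwrite('pics/w1.png',d['color'][:,:,::-1])
print(proj(d,[[.522,.151,.0],[.522,.151,.07]]),d['intrinsics'][0,0])
E
```

```text
clock: 1.68
tcp_pos: [0.5209, 0.1528, 0.2496]
orientation: [180.0, -0.0, -148.1]
ft_force: [-0.0, 0.5, 0.3]
width: 0.997
finger_force: 0.0
[[281.26670653 180.14456378]
 [280.92632491 193.45265856]] 334.40688239672664
```

View pics/w1.png

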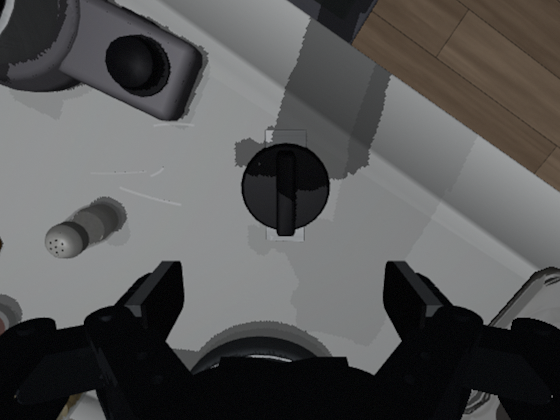

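The wrist view shows the fin running almost vertically from (286,152) to (286,235), centred between the fingers. The tabs are near (286,135) and (285,235).

```bash
python3 - <<'E'
from h import *
d=load('w1');g=cv2.cvtColor(d['color'],cv2.COLOR_RGB2GRAY)
m=np.zeros_like(g);m[138:245,236:336]=(g[138:245,236:336]<45)*255
for v in (160,170,180,190,200,210,220,230): print(v,g[v,268:304:2])
c=max(cv2.findContours(m,cv2.RETR_EXTERNAL,cv2.CHAIN_APPROX_NONE)[0],key=cv2.contourArea)
e=cv2.fitEllipse(c);print(e,ray(d,e[0],.02),ray(d,e[0],.032))
A=ray(d,(286.5,152),.07);B=ray(d,(286,236),.07);v=A-B;print((A+B)/2,np.linalg.norm(v),np.degrees(np.arctan2(v[1],v[0])))
A=ray(d,(286,129),.0255);B=ray(d,(285,241),.0255);v=A-B;print((A+B)/2,np.linalg.norm(v),np.degrees(np.arctan2(v[1],v[0])))
E
```

```text
160 [13 13 11 12  5  7 10  9  9  8 13 14  8  4  6 13 13 11]
170 [13 10 14 11  5  4  7 14  8 10 13 13 10  4  8 12 13 11]
180 [40 42 40 42 15  3 10 10 10  8  9 10  9  6 10 10  9 12]
190 [38 38 38 40 24  5  7  6  9  9 12  9  9  3  8 39 26 28]
200 [36 37 38 38 22 12 29 31 32 31 31 28  1  3 36 36 37 37]
210 [34 35 37 36 21 15 28 30 31 29 29 25 13  5 35 35 34 34]
220 [33 32 32 35 18 16 29 30 28 27 23 22 12  4 33 32 31 32]
230 [145 146 147 153  77  12  28  28  26  22  21  18  10  35 158 152 151 154]
((285.0887451171875, 187.0281524658203), (86.0014419555664, 88.94692993164062), 5.3545451164245605) [0.52310974 0.1566278  0.02      ] [0.52112089 0.1552928  0.032     ]
[0.5209759  0.15617214 0.07      ] 0.07978608292394024 -148.282070855276
[0.52241024 0.15663367 0.0255    ] 0.12035840174905858 -148.4860789783261
```

```bash
echo '[[1,[-0.12,0.1,2],[0,0,0]],[1,[-0.12,0.1,4],[0,0,0]],[1,[-0.12,0.1,6],[0,0,0]],[1,[-0.12,0.1,8],[0,0,0]],[0.6,[-0.12,0.1,9.25],[0,0,0]],[0.6,[-0.12,0.1,9.7],[0,0,0]],[0.6,[-0.12,0.1,9.7],[0,0,0]]]' > m.json && python3 shift.py m.json 80 && echo '[[0,[0,0,0],[0,0,0]],[0,[0,0,0],[0,0,0]],[0,[0,0,0],[0,0,0]],[0,[0,0,0],[0,0,0]],[0,[0,0,0],[0,0,0]],[0,[0,0,0],[0,0,0]]]' > m.json && python3 shift.py m.json 80
```

```text
clock: 2.32
tcp_pos: [0.52, 0.1554, 0.0537]
orientation: [179.9, -0.3, -148.2]
ft_force: [-0.0, -0.4, -0.1]
width: 0.614
finger_force: 0.0
clock: 2.82
tcp_pos: [0.5242, 0.1565, 0.0584]
orientation: [-179.9, 0.2, -148.2]
ft_force: [0.5, -0.3, 7.1]
width: 0.195
finger_force: 78.8
```

Converted, -0.204 m is -10.2, -0.137 m is -6.85, -43 degrees is -8.6.

```bash
echo '[[0,[0,0,-1.5],[0,0,0]],[0,[0,0,-3.5],[0,0,0]],[0,[0,0,-5.5],[0,0,-1]],[0,[0.75,-1.25,-7.5],[0,0,-2.2]],[0,[1.5,-2.75,-9],[0,0,-3.6]],[0,[2.25,-4.25,-10.2],[0,0,-5]],[0,[3,-5.5,-10.2],[0,0,-6.4]],[0,[3.75,-6.85,-10.2],[0,0,-7.8]],[0,[3.75,-6.85,-10.2],[0,0,-8.6]],[0,[3.75,-6.85,-10.2],[0,0,-8.6]]]' > m.json && python3 shift.py m.json && echo '[[0,[0,0,0],[0,0,0]],[0,[0,0,0],[0,0,0]]]' > m.json && python3 shift.py m.json; python3 - <<'E'
from h import *
from cell import r
d=r.get_image('wrist');np.savez('pics/w2.npz',**d)
cv2.imwrite('pics/w2.png',d['color'][:,:,::-1])
print(proj(d,[[.504,-.142,.0945],[.504,-.142,.126],[.4917,-.0156,.078]]))
E
```

```text
clock: 3.65
tcp_pos: [0.5308, -0.0017, 0.2611]
orientation: [-179.9, 0.0, -105.2]
ft_force: [0.5, 1.0, -2.7]
width: 0.193
finger_force: 78.7
clock: 3.82
tcp_pos: [0.5306, 0.0007, 0.2601]
orientation: [180.0, 0.0, -105.2]
ft_force: [1.0, -0.2, -2.5]
width: 0.193
finger_force: 78.7
[[2.67879328e+02 1.41946504e+01]
 [2.65854363e+02 2.89835468e-01]
 [3.19456672e+02 1.65030414e+02]]
```

View pics/w2.png

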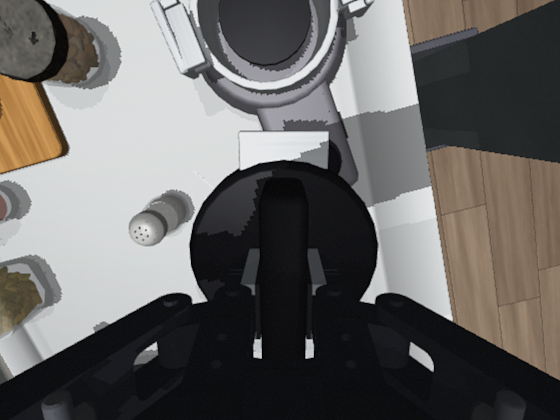

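The lid is held square in the gripper, with the bowl at (265,14) at the top edge of the view. I'll move 60 mm closer to see the whole rim.

```bash
echo '[[0,[1.5,0,0],[0,0,0]],[0,[3,0,0],[0,0,0]],[0,[3,0,0],[0,0,0]],[0,[3,0,0],[0,0,0]],[0,[3,0,0],[0,0,0]]]' > m.json && python3 shift.py m.json; python3 - <<'E'
from h import *
from cell import r
d=r.get_image('wrist');np.savez('pics/w3.npz',**d)
cv2.imwrite('pics/w3.png',d['color'][:170,140:420,::-1].repeat(2,0).repeat(2,1))
print(proj(d,[[.504,-.142,.0945],[.504,-.142,.126],[.4917,-.0156,.078]]))
E
```

```text
clock: 4.28
tcp_pos: [0.5152, -0.0571, 0.26]
orientation: [180.0, 0.0, -105.1]
ft_force: [0.2, 1.2, -1.9]
width: 0.198
finger_force: 78.8
[[269.20206805  95.63067837]
 [267.47408424  92.78286669]
 [317.91372703 227.23421445]]
```

View pics/w3.png

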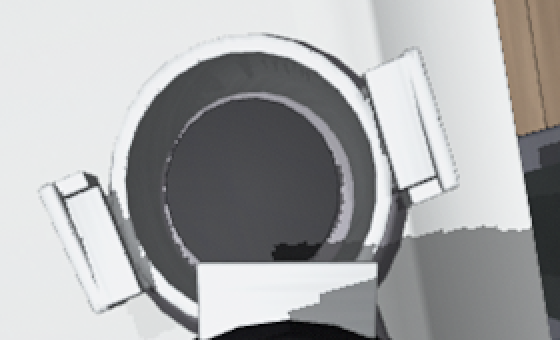

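The crop (2x) shows the seal plate centred near (252,186) and the mouth's inner edge from x=125 to x=377. The lugs are at about (92,245) and (412,130).

```bash
python3 - <<'E'
from h import *
d=load('w3');g=cv2.cvtColor(d['color'],cv2.COLOR_RGB2GRAY)
F=lambda u,v:(u/2+140,v/2)
# inner mouth edge: radial scan from plate centre, last dark->bright; plate edge likewise
c0=np.array([266.,94.])
rim=[]
for a in np.radians(list(range(150,400,4))):
    rr=np.arange(50,78,.5);p=c0+rr[:,None]*[np.cos(a),np.sin(a)]
    v=cv2.remap(g.astype(np.float32),p[:,0].astype(np.float32)[None],p[:,1].astype(np.float32)[None],cv2.INTER_LINEAR)[0]
    k=np.where(v>160)[0]
    if len(k) and p[k[0]][1]<125: rim.append(ray(d,p[k[0]],.105)[:2])
rim=np.array(rim)
def circ(q):
    for _ in range(4):
        A=np.c_[2*q,np.ones(len(q))];s=np.linalg.lstsq(A,(q**2).sum(1),rcond=None)[0];R=np.sqrt(s[2]+s[0]**2+s[1]**2)
        e=np.abs(np.hypot(*(q-s[:2]).T)-R);q=q[e<max(.0015,2*np.median(e))]
    return s[:2],R,len(q),e.max()
print('rim',circ(rim))
m=np.zeros_like(g);m[40:118,215:320]=((g<75)[40:118,215:320])*255
m=cv2.inRange(cv2.GaussianBlur(g,(3,3),0),40,78);n,l,st,ce=cv2.connectedComponentsWithStats(m);i=l[90,262];c=max(cv2.findContours((l==i).astype(np.uint8),cv2.RETR_EXTERNAL,cv2.CHAIN_APPROX_NONE)[0],key=cv2.contourArea).reshape(-1,2)
print(g[93,200:340:4])
ang=lambda a,b,z:(lambda v:np.degrees(np.arctan2(v[1],v[0])))(ray(d,F(*a),z)-ray(d,F(*b),z))
for a,b in(((97,185),(140,290)),((367,70),(410,203)),((415,48),(457,185)),((40,190),(100,312))):print(ang(b,a,.126)-90)
A=ray(d,F(252,97),.0945);L=ray(d,F(165,186),.0945);Rr=ray(d,F(340,186),.0945);print('plate',(L+Rr)/2,np.linalg.norm(L-Rr))
print(ray(d,F(118,238),.126),ray(d,F(388,136),.126))
E
```

```text
rim (array([ 0.50682262, -0.14246552]), np.float64(0.049737829824685144), 42, np.float64(0.0012017189716415771))
[242  71  76  77  74  83  75  74  74  75  75  76  77  75  77  78  77  78
  77  75  75  73  74  73  72  70  69  63 182 142  92  87 205 234 118]
4.598994591246139
6.113480368049167
6.270399993852294
7.757194140458452
plate [ 0.50577619 -0.14459177  0.0945    ] 0.07153875538623798
[ 0.55813105 -0.13753289  0.126     ] [ 0.45349952 -0.14572989  0.126     ]
```

```bash
python3 - <<'E'
from h import *
from cell import r
d=load('w3');g=cv2.cvtColor(d['color'],cv2.COLOR_RGB2GRAY)
t=np.array([.5152,-.0571,.26])
z=t[2]-.022
c0=proj(d,[[t[0],t[1],z]])[0]
P=[]
for a in np.radians(range(180,361,4)):
    rr=np.arange(75,115,.5);p=c0+rr[:,None]*[np.cos(a),np.sin(a)]
    v=cv2.remap(g.astype(np.float32),p[:,0].astype(np.float32)[None],p[:,1].astype(np.float32)[None],cv2.INTER_LINEAR)[0]
    k=np.where(v>60)[0]
    if len(k) and k[0]>2: P.append(ray(d,p[k[0]],z)[:2])
q=np.array(P)
for _ in range(5):
    s=np.linalg.lstsq(np.c_[2*q,np.ones(len(q))],(q**2).sum(1),rcond=None)[0];R=np.sqrt(s[2]+s[0]**2+s[1]**2);e=np.abs(np.hypot(*(q-s[:2]).T)-R);q=q[e<max(.001,2*np.median(e))]
print(c0,s[:2]-t[:2],R,len(q),e.max())
x=np.array([np.cos(np.radians(-105.1)),np.sin(np.radians(-105.1))]);y=np.array([x[1],-x[0]])
print('tool',(s[:2]-t[:2])@x,(s[:2]-t[:2])@y)
print(r.read_state()['tcp_pos'])
E
```

```text
[283.00742688 265.19030671] [-0.00160586 -0.00547982] 0.043771467752723024 35 0.0005361898134564128
tool 0.0057089521989770915 0.00012289065858694177
[ 0.51525168 -0.05686866  0.25995201]
```

```bash
python3 - <<'E'
from h import *
d=load('w3');R=cv2.Rodrigues(d['rvec'])[0];print('cam',-R.T@d['tvec'].ravel(),R[2])
t=np.array([.5152,-.0571,.26])
for dz in (0,-.006,-.012):
    A=ray(d,(239.5,132),t[2]-.0285+dz);B=ray(d,(328.5,132),t[2]-.0285+dz);m=(A+B)/2
    x=np.array([np.cos(np.radians(-105.1)),np.sin(np.radians(-105.1)),0]);y=np.array([x[1],-x[0],0])
    w=load('w2');
    print(dz,np.linalg.norm(A-B),(m-t)@x,(m-t)@y,np.degrees(np.arctan2(*(A-B)[:2])))
E
```

```text
cam [ 0.49774817 -0.12162673  0.38346093] [ 0.06867508  0.25489368 -0.96452732]
0 0.039415051798901174 0.06106145074855823 0.00045734727116871453 105.11282472024959
-0.006 0.040971309079740996 0.060833091098744185 0.00047383539098843144 105.11282472024958
-0.012 0.04252756636058066 0.06060473144893017 0.0004903235108082472 105.1128247202496
```

Converted, 0.084 m is 4.2, -0.0134 m is -0.67.

```bash
echo '[[0,[1.5,-0.25,0],[0,0,0]],[0,[3,-0.5,0],[0,0,0]],[0,[4.2,-0.67,0],[0,0,0]],[0,[4.2,-0.67,0],[0,0,0]],[0,[4.2,-0.67,1.25],[0,0,0]],[0,[4.2,-0.67,2.5],[0,0,0]],[0,[4.2,-0.67,3.75],[0,0,0]],[0,[4.2,-0.67,4.25],[0,0,0]],[0,[4.2,-0.67,4.25],[0,0,0]],[0,[4.2,-0.67,4.25],[0,0,0]]]' > m.json && python3 shift.py m.json; python3 - <<'E'
from h import *
from cell import r
s=r.read_state();print(s['tcp_pos'],s['ft_force'],s['wrist_torque'])
d=r.get_image('side');np.savez('pics/s1.npz',**d)
cv2.imwrite('pics/s1.png',cv2.resize(d['color'][160:310,170:330,::-1],None,fx=4,fy=4,interpolation=cv2.INTER_CUBIC))
E
```

```text
clock: 5.17
tcp_pos: [0.5062, -0.1416, 0.1752]
orientation: [180.0, 0.0, -105.1]
ft_force: [1.1, 0.1, -2.2]
width: 0.201
finger_force: 78.6
[ 0.50620046 -0.14161705  0.17519668] [ 1.07675327  0.11259138 -2.2067093 ] [-0.05546967 -0.01370934  0.08141568]
```

View pics/s1.png

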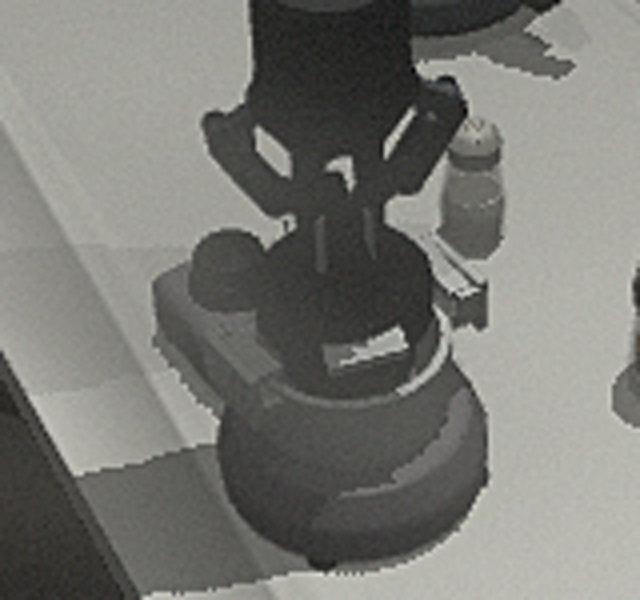

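The side view shows the lid level and centred over the bowl, with its near tab at (370,348) in the gap. I'll lower it and watch the force.

Converted, 0.01 m is 0.5, 0.015 m is 0.75.

```bash
echo '[[0,[0,0,0.25],[0,0,0]],[0,[0,0,0.5],[0,0,0]],[0,[0,0,0.75],[0,0,0]],[0,[0,0,0.75],[0,0,0]]]' > m.json && python3 shift.py m.json; echo '[[0,[0,0,0.125],[0,0,0]],[0,[0,0,0.25],[0,0,0]],[0,[0,0,0.25],[0,0,0]]]' > m.json && python3 shift.py m.json
```

```text
clock: 5.55
tcp_pos: [0.5056, -0.1424, 0.1593]
orientation: [179.9, 0.0, -105.2]
ft_force: [-0.2, 0.5, -2.5]
width: 0.196
finger_force: 78.8
clock: 5.8
tcp_pos: [0.5062, -0.1424, 0.1547]
orientation: [-180.0, 0.0, -105.2]
ft_force: [0.2, -0.1, -2.7]
width: 0.197
finger_force: 78.7
```

Converted, 0.003 m is 0.15, 0.0015 m is 0.075.

```bash
echo '[[0,[0,0,0.075],[0,0,0]],[0,[0,0,0.15],[0,0,0]],[0,[0,0,0.15],[0,0,0]],[0,[0,0,0.15],[0,0,0]]]' > m.json && python3 shift.py m.json; echo '[[0,[0,0,0.075],[0,0,0]],[0,[0,0,0.15],[0,0,0]],[0,[0,0,0.15],[0,0,0]],[0,[0,0,0.15],[0,0,0]]]' > m.json && python3 shift.py m.json
```

```text
clock: 6.13
tcp_pos: [0.5063, -0.1426, 0.1525]
orientation: [-180.0, 0.0, -105.2]
ft_force: [-1.1, 0.4, 2.5]
width: 0.196
finger_force: 79.7
clock: 6.47
tcp_pos: [0.5063, -0.1425, 0.1498]
orientation: [-179.9, 0.0, -105.2]
ft_force: [-1.8, 1.2, 7.1]
width: 0.196
finger_force: 80.4
```

```bash
echo '[[0,[0,0,0.1],[0,0,0]],[0,[0,0,0.1],[0,0,0.8]],[0,[0,0,0.1],[0,0,1.8]],[0,[0,0,0.1],[0,0,2.8]],[0,[0,0,0.1],[0,0,3.8]],[0,[0,0,0.1],[0,0,4.8]],[0,[0,0,0.1],[0,0,5.8]],[0,[0,0,0.1],[0,0,6.8]],[0,[0,0,0.1],[0,0,6.8]]]' > m.json && python3 shift.py m.json 100; python3 -c "
from cell import r
print(r.read_state()['wrist_torque'])"
```

```text
clock: 7.22
tcp_pos: [0.5079, -0.1429, 0.1489]
orientation: [-179.8, 0.1, -139.4]
ft_force: [0.1, -0.0, 10.3]
width: 0.195
finger_force: 100.0
[ 0.28237972 -0.00326079 -0.16891289]
```

```bash
echo '[[0,[0,0,0],[0,0,1]],[0,[0,0,0],[0,0,2]],[0,[0,0,0],[0,0,3]],[0,[0,0,0],[0,0,4]],[0,[0,0,0],[0,0,5]],[0,[0,0,0],[0,0,5]]]' > m.json && python3 shift.py m.json 100; python3 -c "
from cell import r
print(r.read_state()['wrist_torque'])"; echo '[[0,[0,0,0],[0,0,0.4]],[0,[0,0,0],[0,0,0.8]],[0,[0,0,0],[0,0,1.2]],[0,[0,0,0],[0,0,1.2]]]' > m.json && python3 shift.py m.json 100; python3 -c "
from cell import r
print(r.read_state()['wrist_torque'])"
```

```text
clock: 7.72
tcp_pos: [0.508, -0.1431, 0.1489]
orientation: [-179.9, 0.2, -164.4]
ft_force: [-0.5, 0.1, 10.0]
width: 0.196
finger_force: 99.9
[ 0.10968617  0.00653482 -0.16719937]
clock: 8.05
tcp_pos: [0.508, -0.1431, 0.1489]
orientation: [-179.9, 0.2, -170.2]
ft_force: [-0.1, -0.1, 10.0]
width: 0.197
finger_force: 99.9
[-0.00842346  0.05455031  0.02399258]
```

```bash
for i in 1 2; do echo '[[0,[0,0,0],[0,0,0.2]],[0,[0,0,0],[0,0,0.4]],[0,[0,0,0],[0,0,0.4]]]' > m.json && python3 shift.py m.json 100; python3 -c "
from cell import r
print(r.read_state()['wrist_torque'])"; done
```

```text
clock: 8.3
tcp_pos: [0.508, -0.1432, 0.1489]
orientation: [-179.9, 0.2, -172.2]
ft_force: [0.4, 0.5, 10.9]
width: 0.193
finger_force: 99.9
[-0.02227779 -0.0158964   0.10640201]
clock: 8.55
tcp_pos: [0.5079, -0.1432, 0.1488]
orientation: [-179.9, 0.2, -174.2]
ft_force: [0.3, 0.0, 11.1]
width: 0.193
finger_force: 99.9
[-0.03584355  0.07602858  0.16458448]
```

```bash
for i in 1 2; do echo '[[0,[0,0,0],[0,0,0.2]],[0,[0,0,0],[0,0,0.4]],[0,[0,0,0],[0,0,0.4]]]' > m.json && python3 shift.py m.json 100; python3 -c "
from cell import r
print(r.read_state()['wrist_torque'])"; done
```

```text
clock: 8.8
tcp_pos: [0.5082, -0.1425, 0.1489]
orientation: [-180.0, 0.3, -176.0]
ft_force: [0.2, 1.3, 9.9]
width: 0.195
finger_force: 100.5
[ 0.31150547 -0.07640862  1.16749742]
clock: 9.05
tcp_pos: [0.5082, -0.1424, 0.1489]
orientation: [-179.9, 0.3, -177.8]
ft_force: [0.7, 1.7, 11.1]
width: 0.197
finger_force: 108.5
[2.62468136e-01 1.35788824e-03 2.54427698e+00]
```

```bash
echo '[[0,[0,0,-0.025],[0,0,-0.2]],[0,[0,0,-0.05],[0,0,-0.36]],[0.6,[0,0,-0.05],[0,0,-0.36]],[0.6,[0,0,-0.05],[0,0,-0.36]],[0.6,[0,0,-0.05],[0,0,-0.36]],[0.6,[0,0,-0.05],[0,0,-0.36]],[0.6,[0,0,-1.5],[0,0,-0.36]],[0.6,[0,0,-3.5],[0,0,-0.36]],[0.6,[0,0,-5.5],[0,0,-0.36]],[0.6,[0,0,-5.5],[0,0,-0.36]]]' > m.json && python3 shift.py m.json; python3 - <<'E'
from h import *
from cell import r
d=r.get_image('wrist');np.savez('pics/w4.npz',**d)
cv2.imwrite('pics/w4.png',d['color'][:,:,::-1])
print(r.read_state()['tcp_pos'])
print(proj(d,[[.506,-.1425,.126],[.4917,-.0156,.078]]))
E
```

```text
clock: 9.88
tcp_pos: [0.5092, -0.1436, 0.2645]
orientation: [-179.8, 0.5, -176.4]
ft_force: [2.0, -0.5, -0.5]
width: 0.602
finger_force: 0.0
[ 0.50836453 -0.14336983  0.26126779]
[[285.57186308 198.79102452]
 [421.55854034 180.11807913]]
```

View pics/w4.png

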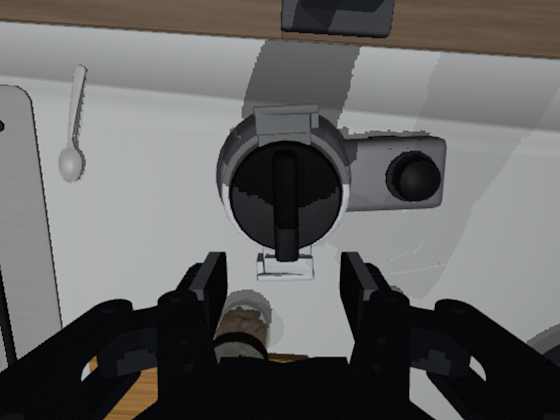

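The lid sits in the bowl with its fin (286,150)–(287,258) in line with the lugs (286,120) and (285,268). The button is at (414,177), and the shaker, jar and spoon look undisturbed.

```bash
python3 - <<'E'
from h import *
d=load('w4');g=cv2.cvtColor(d['color'],cv2.COLOR_RGB2GRAY)
m=np.zeros_like(g);m[140:210,378:448]=(g[140:210,378:448]<50)*255
c=max(cv2.findContours(m,cv2.RETR_EXTERNAL,cv2.CHAIN_APPROX_NONE)[0],key=cv2.contourArea);e=cv2.fitEllipse(cv2.convexHull(c))
print(e,ray(d,e[0],.07))
b=ray(d,e[0],.07)
c=np.array([.5065,-.1425]);print(np.linalg.norm(b[:2]-c),np.degrees(np.arctan2(*(b[:2]-c)[::-1]))-90)
t=np.array([.5084,-.1434,.2613]);yw=np.radians(-176.2);x=np.array([np.cos(yw),np.sin(yw)]);y=np.array([x[1],-x[0]])
b=np.array([.494,-.0152])
print((b-t[:2])@x,(b-t[:2])@y)
E
```

```text
((412.29815673828125, 176.4014129638672), (50.704925537109375, 55.33270263671875), 96.27227783203125) [ 0.48998385 -0.02165628  0.07      ]
0.1219671619309416 7.7826038457581745
0.005872027112125415 0.12887249240080081
```

```bash
echo '[[0,[0.1,2,0],[0,0,0]],[0,[0.2,4,0],[0,0,0]],[0,[0.35,6,0],[0,0,0]],[0,[0.35,6.4,0],[0,0,0]],[0,[0.35,6.4,2],[0,0,0]],[0,[0.35,6.4,4],[0,0,0]],[0,[0.35,6.4,6],[0,0,0]],[0,[0.35,6.4,7.5],[0,0,0]],[0,[0.35,6.4,7.75],[0,0,0]],[0,[0.35,6.4,7.75],[0,0,0]]]' > m.json && python3 shift.py m.json 40; echo '[[0,[0,0,0.15],[0,0,0]],[0,[0,0,0.3],[0,0,0]],[0,[0,0,0.45],[0,0,0]],[0,[0,0,0.45],[0,0,0]]]' > m.json && python3 shift.py m.json
```

```text
clock: 10.77
tcp_pos: [0.4883, -0.0154, 0.0997]
orientation: [180.0, -0.3, -176.4]
ft_force: [-0.8, 0.4, 0.2]
width: -0.002
finger_force: 0.0
clock: 11.1
tcp_pos: [0.4926, -0.0154, 0.0943]
orientation: [-180.0, 0.2, -176.4]
ft_force: [1.8, -0.5, 2.5]
width: -0.001
finger_force: 1.5
```

Converted, 0.006 m is 0.3, 0.003 m is 0.15.

```bash
echo '[[0,[0,0,0.15],[0,0,0]],[0,[0,0,0.3],[0,0,0]],[0,[0,0,0.3],[0,0,0]],[0,[0,0,0.3],[0,0,0]]]' > m.json && python3 shift.py m.json; echo '[[0,[0,0,0.1],[0,0,0]],[0,[0,0,0.2],[0,0,0]],[0,[0,0,0.2],[0,0,0]]]' > m.json && python3 shift.py m.json
```

```text
clock: 11.43
tcp_pos: [0.4928, -0.0154, 0.0902]
orientation: [-180.0, 0.3, -176.4]
ft_force: [-6.4, -0.5, 26.1]
width: 0.002
finger_force: 13.5
clock: 11.68
tcp_pos: [0.4931, -0.0154, 0.0897]
orientation: [-179.9, 0.3, -176.4]
ft_force: [-18.3, 0.0, 61.9]
width: -0.0
finger_force: 31.6
```

Full press: the button bottomed out hard, with the force rising to 62 N. Now I'll retract and check.

Converted, -0.17 m is -8.5, -0.13 m is -6.5.

```bash
echo '[[0,[0,0,-0.25],[0,0,0]],[0,[0,0,-0.75],[0,0,0]],[0,[0,0,-2.5],[0,0,0]],[0,[0,0,-4.5],[0,0,0]],[0,[0,0,-6.5],[0,0,0]],[0,[0,0,-8.5],[0,0,0]],[0,[0,2,-8.5],[0,0,0]],[0,[0,4,-8.5],[0,0,0]],[0,[0,6,-8.5],[0,0,0]],[0,[0,6,-8.5],[0,0,0]]]' > m.json && python3 shift.py m.json; python3 - <<'E'
from h import *
from cell import r
d=r.get_image('side');np.savez('pics/s2.npz',**d)
a=cv2.resize(d['color'][160:310,170:370,::-1],None,fx=4,fy=4,interpolation=cv2.INTER_CUBIC)
cv2.imwrite('pics/s2.png',a)
E
```

```text
clock: 12.52
tcp_pos: [0.4825, 0.1101, 0.2532]
orientation: [179.8, 0.0, -176.0]
ft_force: [0.0, 0.4, 0.4]
width: -0.001
finger_force: 0.0
```

View pics/s2.png

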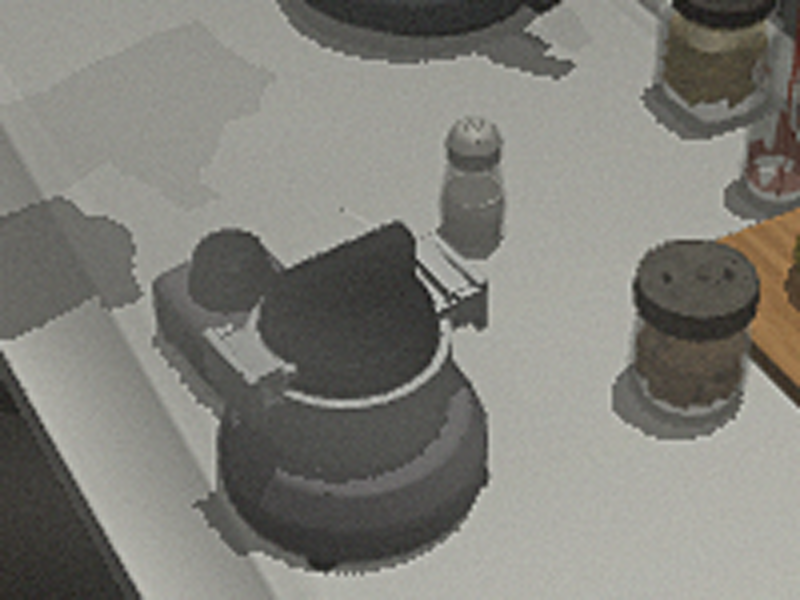

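The lid sits level with its fin in line with both lugs, (250,350) and (455,280). The button is back up at (230,270), and the shaker and jar are unmoved.

```bash
python3 -c "
from cell import r
print(r.hand_in())"
```

```text
the job is handed in; nothing more can be done
None
```

I locked the lid on the bowl by twisting it clockwise to its end stops, then pressed the button fully and let it spring back, and handed the job in at about 12.5 s; the last pictures show the lid locked, the button up, and the shaker, jar and teaspoon where they were.

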